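# Put the balance check weights back on their saucers

### The arm

A 6-joint arm with a two-finger parallel gripper is mounted at the origin on a cart in front of the work surface, level with it; the furniture and walls round the work are solid. World frame = base frame: x ahead of the robot, y to its left, z up, the work surface at z = 0. Lengths are in m, angles in rad, forces in N, time in s.
With the tool pointing down it reaches from about 0.25 to 0.775 m from the base axis. Payload 4 kg.
Tool frame: the origin (TCP) lies between the finger pads; the fingertips stand 14 mm ahead of it and the grasp point (between the pads) lies 5 mm behind it (robot.tips_ahead is the distance from the TCP to the fingertips, in m); z points along the fingers, y is the direction in which the jaws open and shut (so a half turn about z gives the same grasp; the last joint's range is limited). The gripper opens to 94 mm and grips with 3 to 60 N. Pads are 16 mm wide; open, the fingers measure 119 mm over their backs; the gripper's body (75 mm by 177 mm) begins 78 mm behind the grasp point.
Start: joints at [-1.24, 0.087, 1.371, -0, 1.684, -0.103], TCP at [0.231, -0.499, 0.22] pointing down, gripper open.
Joint ranges: [-3.1, 3.1], [-0.76, 2.03], [0.27, 2.55], [-1.08, 4.22], [0.17, 2.65], [-2.57, 2.57]. Speed limits (rad/s): [2.79, 2.79, 3.14, 3.14, 3.14, 3.14].

### API

Orientations are given as [roll, pitch, yaw] about the fixed x, y, z axes, in that order (R = Rz(yaw) Ry(pitch) Rx(roll)).
In Python, from bench import robot, optics, job gives the robot as it stands.
- The arm moves only by the tool apply_moves, never from a script. Its argument "moves" is a list of rows, each a list of 3 entries, a list of its own where there are three numbers: the shift along the tool's x, y, z in cm, then the turn, a rotation vector about the tool's x, y, z in rad, then the opening, from 0 (shut) to 1 (fully open). In form: [[[tx, ty, tz], [rx, ry, rz], grip], ...]. A call has exactly 10 rows; each row is the pose to reach, as a shift and turn from the pose commanded when the call began, along the tool's axes at that moment; what a row does not reach only later rows make up. A row lasts 1/12 s, in which the tool goes at most 41.7 mm and 7.16 degrees, less where a joint would pass 70% of its speed; a pose out of reach is approached as far as the arm can. A call with a gripper value outside its range is refused whole. The fingers move at their own pace and stop on an object; the grip force is fixed at half the most. Time passes only in rows, so rows that repeat a pose let the fingers close, or fill a call up. It gives the time, the measured TCP pose, the force and the opening at its end, in the units of the state.
- robot.get_obs(): the state, without advancing time (a new reading comes with each control period).
- optics.snapshot(name): name is "scene" or "top"; returns the picture (400x640x3 uint8, red, green, blue); there is no depth.
- optics.get_calibration(name): a dict with "fx", "fy", "cx", "cy" (pixels), "rvec" (rotation vector, rad) and "tvec" (3), from world to camera coordinates, as OpenCV has them. Camera axes: x right, y down, z forward; pixel columns grow to the right and rows downward; lengths in m; the calibration is good to about 2 mm. A picture is of the moment at which its call begins. get_calibration takes no time and is no camera call.
- job.close_job(): hands the job in, once; it reports no verdict.
The state is a dict: "time": time; "joint_positions": joint angles; "qvel": joint speeds; "joint_torque": joint torques, N m; "tool_pos": TCP position; "ee_rot": TCP orientation; "wrist_force": force on the tool from outside, world axes, zero at the start; "wrist_torque": the same for the moment, N m; "width": finger opening in m.
Only numpy, scipy, OpenCV 4.12 (cv2) and the standard library are available. Lean on these libraries where they do the work, as an engineer would, in place of code of your own. Each camera call takes 0.05 s, during which the arm holds its last target.

### The job

The four balance check weights were left in a pile after the balance was checked: take the pile apart from the top, one weight at a time, and set each upright inside the rim of the saucer of its size, the smallest weight on the smallest saucer and so on up to the largest. Set them down gently rather than dropping them, do not tip one over, and leave the jar and the timer where they stand.

Things in the scene. Friction and masses are not known exactly. Their poses are not given: they have to be found in the camera images.
- weight_1: smallest of four plain bare-aluminium balance check weights: a solid upright disc 24 mm in diameter and 30 mm high, about 37 g; at the start on top of the pile (all four are piled one on another, the largest lowest, up to 3 mm off-centre, nothing fastening them). Origin: centre of its underside; z along its axis, up.
- weight_2: second smallest of four plain bare-aluminium balance check weights: a solid upright disc 36 mm in diameter and 30 mm high, about 82 g; at the start second from the top (all four are piled one on another, the largest lowest, up to 3 mm off-centre, nothing fastening them). Origin: centre of its underside; z along its axis, up.
- weight_3: second largest of four plain bare-aluminium balance check weights: a solid upright disc 50 mm in diameter and 30 mm high, about 159 g; at the start third from the top (all four are piled one on another, the largest lowest, up to 3 mm off-centre, nothing fastening them). Origin: centre of its underside; z along its axis, up.
- weight_4: largest of four plain bare-aluminium balance check weights: a solid upright disc 64 mm in diameter and 30 mm high, about 261 g; at the start at the bottom of the pile, on the worktop (all four are piled one on another, the largest lowest, up to 3 mm off-centre, nothing fastening them). Origin: centre of its underside; z along its axis, up.
- saucer_1: saucer of the smallest weight, the smallest of four white round saucers with a grey floor, fixed to the worktop: outer diameter 52 mm, inner diameter 44 mm (10 mm of play all round the 24 mm weight), floor 5 mm above the worktop, rim top 8 mm above the worktop (3 mm above the floor). Origin: centre of its underside, on the worktop; z up.
- saucer_2: saucer of the second smallest weight, the second smallest of four white round saucers with a grey floor, fixed to the worktop: outer diameter 64 mm, inner diameter 56 mm (10 mm of play all round the 36 mm weight), floor 5 mm above the worktop, rim top 8 mm above the worktop (3 mm above the floor). Origin: centre of its underside, on the worktop; z up.
- saucer_3: saucer of the second largest weight, the second largest of four white round saucers with a grey floor, fixed to the worktop: outer diameter 78 mm, inner diameter 70 mm (10 mm of play all round the 50 mm weight), floor 5 mm above the worktop, rim top 8 mm above the worktop (3 mm above the floor). Origin: centre of its underside, on the worktop; z up.
- saucer_4: saucer of the largest weight, the largest of four white round saucers with a grey floor, fixed to the worktop: outer diameter 92 mm, inner diameter 84 mm (10 mm of play all round the 64 mm weight), floor 5 mm above the worktop, rim top 8 mm above the worktop (3 mm above the floor). Origin: centre of its underside, on the worktop; z up.
- jar: bystander: white screw-top specimen jar, 41 mm in diameter, 58 mm high, standing loose behind the work. Origin: centre of its underside.
- timer: bystander: white lab timer, 42x66x57 mm, standing loose to the left of the work. Origin: centre of its underside.

How it is judged:
By the outcome, as a careful person would: the job done as asked, in the order asked, and still so for the second after the job is handed in, with the robot touching nothing.
It also fails if it takes over 109 s, if anything falls off the work surface, if the arm or the gripper's body presses on something with over 40 N, if the wrist force passes 120 N, or if a joint passes its speed limit or range.

## Working session

There is one attempt and no reset: what is moved stays moved. The work goes in short steps, Python scripts to look and compute and a tool call to move; the robot and the scene stay as the last step left them, time stands still between calls to the robot, and variables do not carry over. Pictures are saved under pics/ and viewed, and the job is handed in when it is done.

Besides the shell and the picture viewer there is one more tool, called after "Request:" as name(argument=value, ...) on one line, values as JSON. apply_moves: Moves the arm, as the interface text tells. Its arguments: {"type":"object","properties":{"moves":{"type":"array"}},"required":["moves"]}

```bash
mkdir -p pics
python3 - <<'E'
from bench import robot, optics, job
import cv2
for n in("scene","top"):
    im=optics.snapshot(n); cv2.imwrite(f"pics/{n}0.png",im[...,::-1]); print(n,optics.get_calibration(n))
print(robot.get_obs())
E
```

```text
scene {'fx': 370.6491117996953, 'fy': 370.6491117996953, 'cx': 319.816823367097, 'cy': 204.11911966701854, 'rvec': array([ 0.93850412, -2.29870517,  1.23017013]), 'tvec': array([0.4550009 , 0.28598324, 0.6304302 ])}
top {'fx': 502.98082500976756, 'fy': 502.98082500976756, 'cx': 323.3693015650748, 'cy': 193.64087747379747, 'rvec': array([ 2.13997666, -2.14254923,  0.12826366]), 'tvec': array([0.07854879, 0.60092446, 1.19345645])}
{'time': 0.1, 'joint_positions': array([-1.24012005e+00,  8.78787897e-02,  1.37208891e+00, -1.42248119e-05,
        1.68359848e+00, -1.03062182e-01]), 'qvel': array([ 0.00137903, -0.00082833, -0.00498386,  0.00082366, -0.00103454,
        0.00192585]), 'joint_torque': array([ 2.87430237e-03, -3.41250587e+01, -3.03301978e+01,  7.20877480e-02,
        3.05026013e-02, -9.05659863e-05]), 'tool_pos': array([ 0.23100511, -0.49862429,  0.21842967]), 'ee_rot': array([-3.13962814e+00, -1.88973495e-04,  4.33736684e-01]), 'wrist_force': array([-0.80657407,  0.51926888,  0.251212  ]), 'wrist_torque': array([-0.00149675, -0.03786931,  0.05951579]), 'width': 0.09388934841620694}
```

View pics/scene0.png

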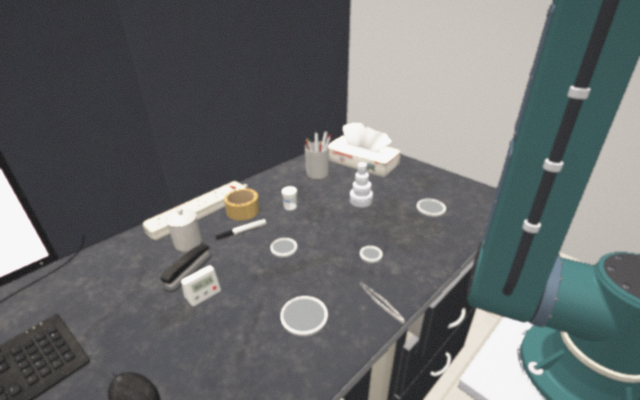

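View pics/top0.png

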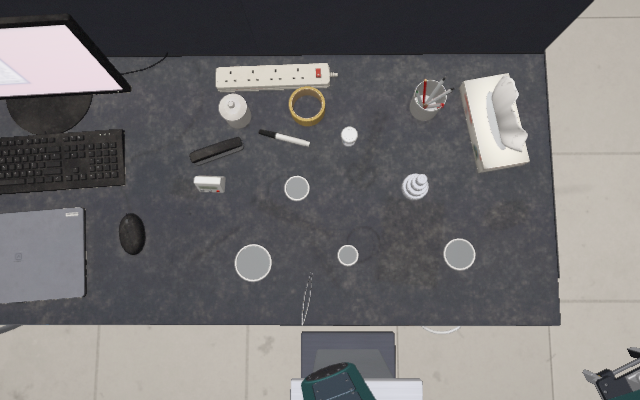

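Saucers in the top view: S4 (253,263), S1 (348,255), S2 (297,188) and S3 (459,254). The pile is near (415,187), the jar at (349,135) and the timer at (209,184). I'll enlarge the crops to measure them.

```bash
cat > h.py <<'E'
import numpy as np, cv2
from bench import robot, optics, job
def cal(n):
    c=optics.get_calibration(n); K=np.array([[c['fx'],0,c['cx']],[0,c['fy'],c['cy']],[0,0,1.]]); return K,np.array(c['rvec']),np.array(c['tvec'])
def back(n,uv,z):
    K,r,t=cal(n);R=cv2.Rodrigues(r)[0];d=R.T@np.linalg.inv(K)@np.array([uv[0],uv[1],1.]);C=-R.T@t
    return C+d*(z-C[2])/d[2]
def proj(n,P):
    K,r,t=cal(n); return cv2.projectPoints(np.atleast_2d(np.array(P,float)),r,t,K,None)[0][:,0]
def circ(x,y,z,r): 
    a=np.linspace(0,2*np.pi,73); return np.c_[x+r*np.cos(a),y+r*np.sin(a),0*a+z]
def crop(n,im,c,h,s,fn,circles=()):
    u0,v0=int(c[0]-h),int(c[1]-h)
    I=cv2.resize(im[v0:v0+2*h,u0:u0+2*h,::-1].copy(),None,fx=s,fy=s,interpolation=cv2.INTER_CUBIC)
    for q in circles:
        p=proj(n,circ(*q)); p=((p-[u0,v0]+.5)*s-.5).round().astype(int)
        cv2.polylines(I,[p],False,(0,0,255),1)
    if fn: cv2.imwrite(fn,I)
    return I
E
python3 - <<'E'
from h import *
t=cv2.imread('pics/top0.png')[...,::-1]; s=cv2.imread('pics/scene0.png')[...,::-1]
print(-cv2.Rodrigues(cal('top')[1])[0].T@cal('top')[2],-cv2.Rodrigues(cal('scene')[1])[0].T@cal('scene')[2])
S={1:((348,255),(371,254)),2:((297,188),(284,247)),3:((459,254),(431,208)),4:((253,263),(304,315))}
R=[0,.026,.032,.039,.046]
tiles=[]
for k,(a,b) in S.items():
    res=[]
    for n,im,c in(('top',t,a),('scene',s,b)):
        g=cv2.cvtColor(np.ascontiguousarray(im),cv2.COLOR_RGB2GRAY)
        m=np.zeros_like(g);u,v=c;h=30;m[v-h:v+h,u-h:u+h]=(g[v-h:v+h,u-h:u+h]>115)
        cs,_=cv2.findContours(m,cv2.RETR_EXTERNAL,cv2.CHAIN_APPROX_NONE)
        cc=max(cs,key=cv2.contourArea);e=cv2.fitEllipse(cc)
        # back-project contour onto rim plane, fit circle
        P=np.array([back(n,p[0],.008)[:2] for p in cc]);A=np.c_[2*P,np.ones(len(P))];q=np.linalg.lstsq(A,(P**2).sum(1),rcond=None)[0]
        r=np.sqrt(q[2]+q[0]**2+q[1]**2); res.append(q[:2]); print(k,n,q[:2].round(4),'r',r.round(4),'exp',R[k])
    x,y=np.mean(res,0)
    for n,im,c in(('top',t,a),('scene',s,b)): tiles.append(crop(n,im,c,30,3,None,[(x,y,.008,R[k])]))
cv2.imwrite('pics/sauc.png',np.vstack([np.hstack(tiles[:4]),np.hstack(tiles[4:])]))
a=crop('top',t,(415,187),25,8,None);b=crop('scene',s,(361,185),25,8,None)
cv2.imwrite('pics/pile.png',np.hstack([a,b]))
print('pile top',back('top',(421,179),.12),back('top',(414,187),.03),back('scene',(361,200),0.0))
E
```

```text
[0.43091833 0.05516927 1.26605062] [0.05993415 0.57773197 0.59066754]
1 top [0.452  0.0185] r 0.0257 exp 0.026
1 scene [0.4485 0.0224] r 0.0312 exp 0.026
2 top [0.6209 0.1467] r 0.0317 exp 0.032
2 scene [0.6172 0.1498] r 0.0373 exp 0.032
3 top [ 0.4546 -0.2568] r 0.0389 exp 0.039
3 scene [ 0.4517 -0.2524] r 0.0463 exp 0.039
4 top [0.4337 0.2543] r 0.0457 exp 0.046
4 scene [0.4313 0.2564] r 0.0495 exp 0.046
pile top [ 0.62367958 -0.14837182  0.12      ] [ 0.61877809 -0.14653863  0.03      ] [ 0.62143753 -0.15254317  0.        ]
```

View pics/pile.png

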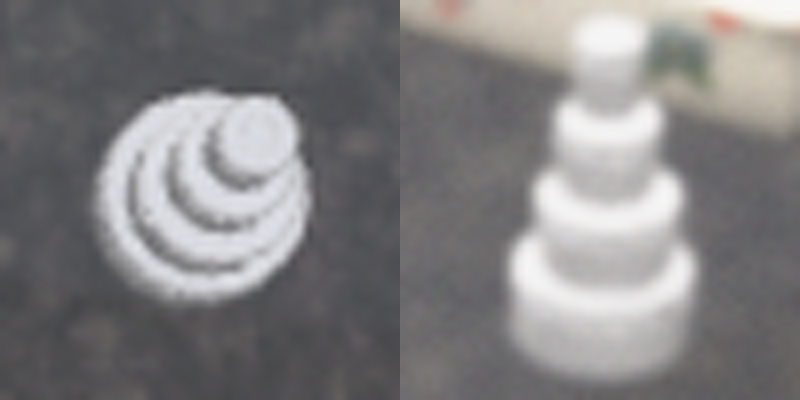

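View pics/sauc.png

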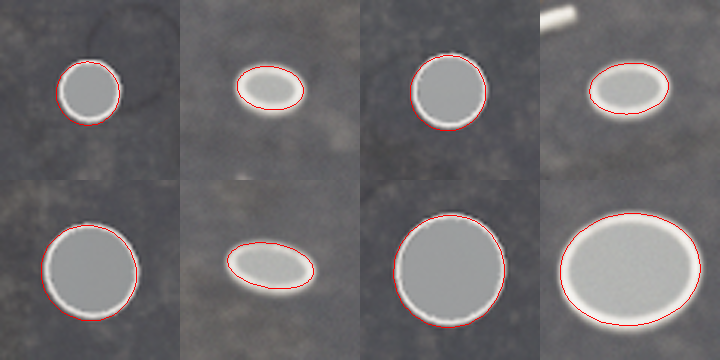

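The top view is sharp, so I'll use it. The scene view is blurred and differs from it by 3-5 mm, which the 10 mm of play covers. Next I'll check the pile with projected circles.

Run:
```python
from h import *
t=cv2.imread('pics/top0.png')[...,::-1]; s=cv2.imread('pics/scene0.png')[...,::-1]
w1=back('top',(390+258/8-.5,162+137/8-.5),.12); 
# left-lower visible edges of top faces read off the crop
print(w1)
R=[.012,.018,.025,.032]
# w2: left edge of top face 168,  bottom ~ 228 ; w3: left 130,bottom 268; read with edges
def fit(z,r,L,B):
    a=back('top',(390+L[0]/8-.5,162+L[1]/8-.5),z); b=back('top',(390+B[0]/8-.5,162+B[1]/8-.5),z)
    return np.array([b[0]+r, a[1]-r])
w2=fit(.09,.018,(168,165),(228,228)); w3=fit(.06,.025,(130,185),(205,270)); w4=fit(.03,.032,(97,200),(200,297))
print(w2,w3,w4)
C=[(w1[0],w1[1],.12,.012),(*w2,.09,.018),(*w3,.06,.025),(*w4,.03,.032)]
a=crop('top',t,(415,187),25,8,None,C);b=crop('scene',s,(361,185),25,8,None,C)
cv2.imwrite('pics/pile2.png',np.hstack([a,b]))
```

```text
[ 0.62454934 -0.15011555  0.12      ]
[ 0.62048739 -0.14679748] [ 0.61908557 -0.14688588] [ 0.62173682 -0.14798756]
```

View pics/pile2.png

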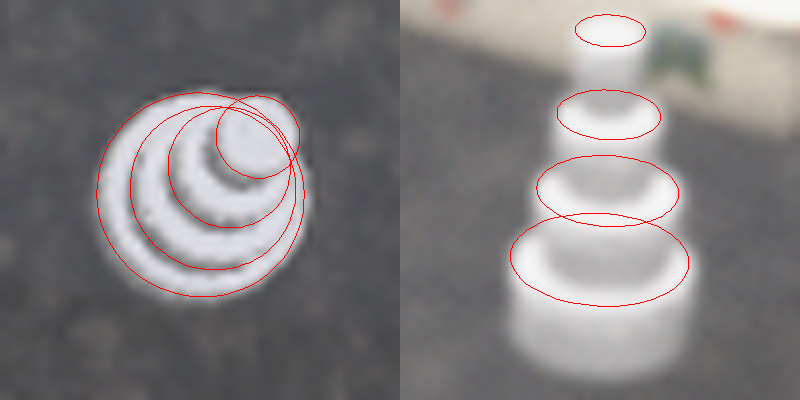

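Request:
apply_moves(moves=[[[0,0,0],[0,0,0.1],1],[[0,0,0],[0,0,0.2],1],[[0,0,0],[0,0,0.3],1],[[0,0,0],[0,0,0.4],1],[[0,0,0],[0,0,0.434],1],[[0,0,0],[0,0,0.434],1],[[0,0,0],[0,0,0.434],1],[[0,0,0],[0,0,0.434],1],[[0,0,0],[0,0,0.434],1],[[0,0,0],[0,0,0.434],1]])

```text
time: 0.93
tool_pos: [0.2311, -0.499, 0.2194]
ee_rot: [-3.142, 0.0, 0.0]
wrist_force: [0.3, 0.6, 0.5]
width: 0.0943
```

The projected circles match the pile in the top view: w1 (0.6245,-0.150), w2 (0.6205,-0.147), w3 (0.619,-0.147), w4 (0.6215,-0.148). The scene view agrees to about 2-3 mm. Moving above w1.

Request:
apply_moves(moves=[[[2,-1.8,0],[0,0,0],1],[[4,-3.5,0],[0,0,0],1],[[6,-5.3,0],[0,0,0],1],[[8,-7.1,0],[0,0,0],1],[[10.5,-9.3,0],[0,0,0],1],[[13,-11.5,0],[0,0,0],1],[[15.5,-13.7,0],[0,0,0],1],[[18,-15.9,0],[0,0,0],1],[[20.5,-18.1,0],[0,0,0],1],[[23,-20.4,0],[0,0,0],1]])

```text
time: 1.77
tool_pos: [0.4623, -0.294, 0.2196]
ee_rot: [3.141, -0.0, -0.0]
wrist_force: [0.5, -0.2, -0.2]
width: 0.0943
```

Request:
apply_moves(moves=[[[2.5,-2.2,0],[0,0,0],1],[[5,-4.4,0],[0,0,0],1],[[7.5,-6.6,0],[0,0,0],1],[[10,-8.8,0],[0,0,0],1],[[12,-10.6,0],[0,0,0],1],[[14,-12.4,0],[0,0,0],1],[[15.5,-13.7,0],[0,0,0],1],[[16.4,-14.5,0],[0,0,0],0.7],[[16.4,-14.5,0],[0,0,0],0.7],[[16.4,-14.5,0],[0,0,0],0.7]])

```text
time: 2.6
tool_pos: [0.6251, -0.1503, 0.2192]
ee_rot: [3.141, 0.001, 0.0]
wrist_force: [-0.2, 0.1, -0.6]
width: 0.0775
```

Run:
```python
from h import *
o=robot.get_obs();print({k:np.round(o[k],4) for k in('time','tool_pos','ee_rot','wrist_force','width')})
t=optics.snapshot('top');s=optics.snapshot('scene')
cv2.imwrite('pics/a.png',np.hstack([crop('top',t,(425,180),50,4,None),crop('scene',s,(361,165),50,4,None)]))
```

```text
{'time': np.float64(2.6), 'tool_pos': array([ 0.6251, -0.1503,  0.2192]), 'ee_rot': array([3.1411e+00, 1.0000e-03, 4.0000e-04]), 'wrist_force': array([-0.2105,  0.1118, -0.5719]), 'width': np.float64(0.0775)}
```

View pics/a.png

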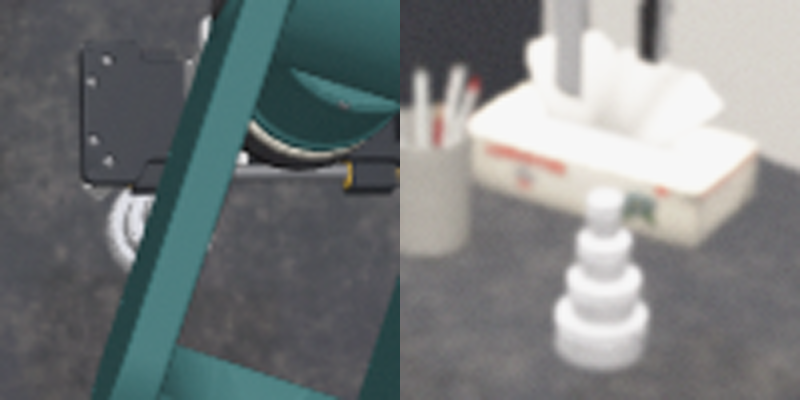

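The scene view shows the pile untouched and the fingers hanging above it, with the tips near crop (568,95) and (650,60). I'll descend partway and check that the jaws straddle w1.

Request:
apply_moves(moves=[[[0,0,1],[0,0,0],0.6],[[0,0,2],[0,0,0],0.6],[[0,0,3],[0,0,0],0.6],[[0,0,4],[0,0,0],0.6],[[0,0,5],[0,0,0],0.6],[[0,0,6],[0,0,0],0.6],[[0,0,7],[0,0,0],0.6],[[0,0,7.5],[0,0,0],0.6],[[0,0,8],[0,0,0],0.6],[[0,0,8],[0,0,0],0.6]])

```text
time: 3.53
tool_pos: [0.6247, -0.1499, 0.138]
ee_rot: [-3.141, 0.002, -0.0]
wrist_force: [0.4, 0.3, -0.6]
width: 0.0562
```

Run:
```python
from h import *
o=robot.get_obs();print({k:np.round(o[k],4) for k in('time','tool_pos','ee_rot','wrist_force','width')})
s=optics.snapshot('scene');p=o['tool_pos'];w=o['width']/2
print(proj('scene',[(p[0],p[1]+w,p[2]-.014),(p[0],p[1]-w,p[2]-.014)]))
cv2.imwrite('pics/b.png',crop('scene',s,(361,175),35,8,None))
```

```text
{'time': np.float64(3.5333), 'tool_pos': array([ 0.6247, -0.1499,  0.138 ]), 'ee_rot': array([-3.141e+00,  2.000e-03, -0.000e+00]), 'wrist_force': array([ 0.4259,  0.2697, -0.5908]), 'width': np.float64(0.0562)}
[[355.15397102 165.47806935]
 [368.16983328 158.72086366]]
```

View pics/b.png

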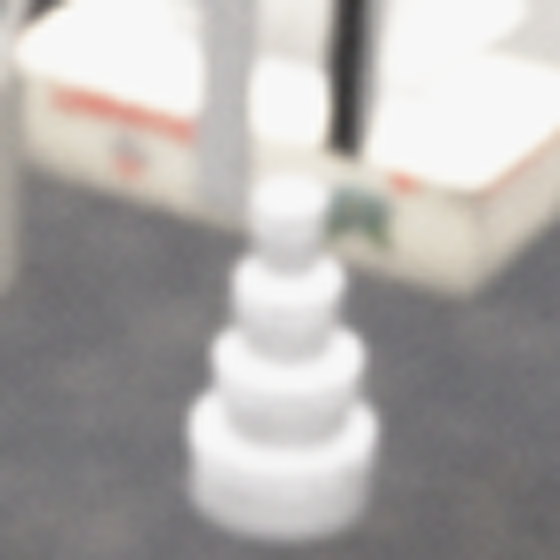

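The fingers straddle w1 centrally; the inner edges are near crop x=245 and 335, and w1 is at about 290. Lowering and gripping.

Request:
apply_moves(moves=[[[0,0,0.7],[0,0,0],0.6],[[0,0,1.4],[0,0,0],0.5],[[0,0,2.1],[0,0,0],0.45],[[0,0,2.8],[0,0,0],0.4],[[0,0,2.8],[0,0,0],0.36],[[0,0,2.8],[0,0,0],0.33],[[0,0,2.8],[0,0,0],0.3],[[0,0,2.8],[0,0,0],0.27],[[0,0,2.8],[0,0,0],0.24],[[0,0,2.8],[0,0,0],0.2]])

```text
time: 4.42
tool_pos: [0.6256, -0.1503, 0.1121]
ee_rot: [3.141, -0.001, -0.0]
wrist_force: [-0.5, 0.2, 1.4]
width: 0.0234
```

Request:
apply_moves(moves=[[[0,0,0],[0,0,0],0.15],[[0,0,0],[0,0,0],0.1],[[0,0,0],[0,0,0],0],[[0,0,0],[0,0,0],0],[[0,0,0],[0,0,0],0],[[0,0,-0.5],[0,0,0],0],[[0,0,-1.5],[0,0,0],0],[[0,0,-3],[0,0,0],0],[[0,0,-4.5],[0,0,0],0],[[0,0,-6],[0,0,0],0]])

```text
time: 5.25
tool_pos: [0.625, -0.1501, 0.1724]
ee_rot: [-3.141, 0.001, -0.0]
wrist_force: [0.6, -0.1, -0.8]
width: 0.0232
```

Run:
```python
from h import *
o=robot.get_obs();print({k:np.round(o[k],4) for k in('time','tool_pos','ee_rot','wrist_force','width')})
s=optics.snapshot('scene')
cv2.imwrite('pics/c.png',crop('scene',s,(361,160),45,8,None))
```

```text
{'time': np.float64(5.25), 'tool_pos': array([ 0.625 , -0.1501,  0.1724]), 'ee_rot': array([-3.1415e+00,  5.0000e-04, -2.0000e-04]), 'wrist_force': array([ 0.6293, -0.1079, -0.7518]), 'width': np.float64(0.0232)}
```

View pics/c.png

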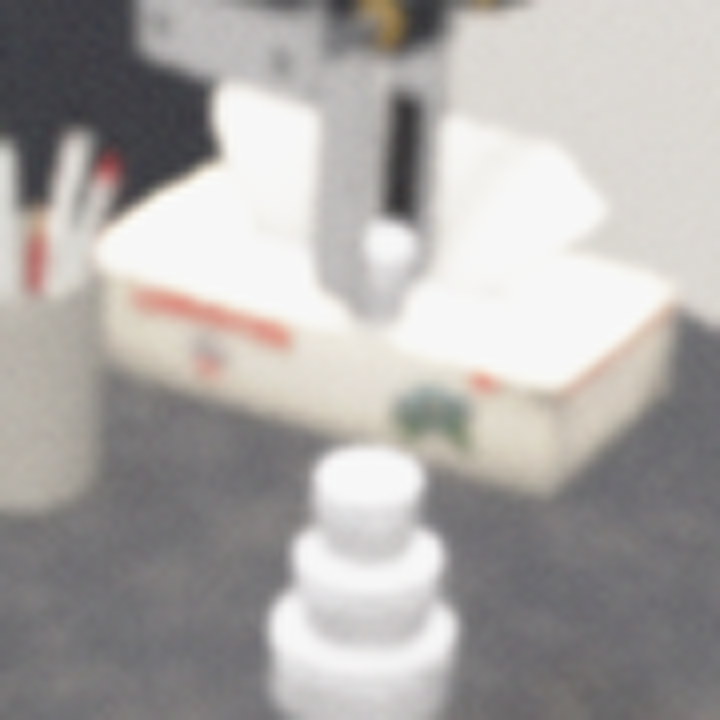

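W1 is held and the rest of the pile is intact. Now to saucer 1.

Request:
apply_moves(moves=[[[-1,-1,0],[0,0,0],0],[[-3,-2.9,0],[0,0,0],0],[[-5.5,-5.4,0],[0,0,0],0],[[-8,-7.8,0],[0,0,0],0],[[-10.5,-10.2,0],[0,0,0],0],[[-13,-12.7,0],[0,0,0],0],[[-15,-14.6,0],[0,0,0],0],[[-16.5,-16.1,0],[0,0,0],0],[[-17.3,-16.9,0],[0,0,0],0],[[-17.3,-16.9,0],[0,0,0],0]])

```text
time: 6.13
tool_pos: [0.4512, 0.0202, 0.1718]
ee_rot: [-3.141, -0.001, 0.002]
wrist_force: [0.5, -0.1, -0.8]
width: 0.0236
```

Request:
apply_moves(moves=[[[0,0,2],[0,0,0],0],[[0,0,4],[0,0,0],0],[[0,0,6],[0,0,0],0],[[0,0,8],[0,0,0],0],[[0,0,10],[0,0,0],0],[[0,0,11.5],[0,0,0],0],[[0,0,12.5],[0,0,0],0],[[0,0,12.8],[0,0,0],0],[[0,0,12.8],[0,0,0],0],[[0,0,12.8],[0,0,0],0]])

```text
time: 6.97
tool_pos: [0.4532, 0.0185, 0.0442]
ee_rot: [3.141, -0.001, -0.001]
wrist_force: [0.5, -0.3, 0.0]
width: 0.0232
```

Run:
```python
from h import *
o=robot.get_obs();print({k:np.round(o[k],4) for k in('time','tool_pos','ee_rot','wrist_force','width')})
s=optics.snapshot('scene');t=optics.snapshot('top')
cv2.imwrite('pics/d.png',np.hstack([crop('scene',s,(371,240),40,8,None),cv2.resize(crop('top',t,(348,240),60,5,None),(640,640))])[:, :])
import cv2 as c; I=c.imread('pics/d.png'); c.imwrite('pics/d.png',c.resize(I,(800,400)))
```

```text
{'time': np.float64(6.9667), 'tool_pos': array([0.4532, 0.0185, 0.0442]), 'ee_rot': array([ 3.1412e+00, -1.3000e-03, -6.0000e-04]), 'wrist_force': array([ 0.4943, -0.2574,  0.0132]), 'width': np.float64(0.0232)}
```

View pics/d.png

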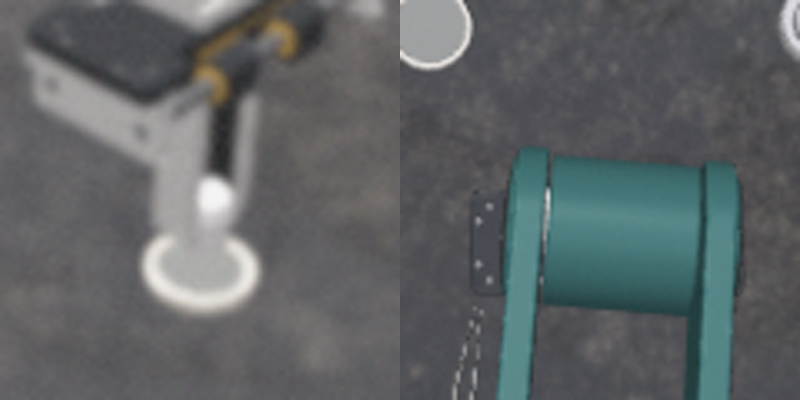

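W1 hangs over the saucer with its shadowed base above the centre. Lowering slowly.

Request:
apply_moves(moves=[[[0,0,0.4],[0,0,0],0],[[0,0,0.8],[0,0,0],0],[[0,0,1.1],[0,0,0],0],[[0,0,1.3],[0,0,0],0],[[0,0,1.5],[0,0,0],0],[[0,0,1.6],[0,0,0],0],[[0,0,1.65],[0,0,0],0],[[0,0,1.7],[0,0,0],0],[[0,0,1.75],[0,0,0],0],[[0,0,1.75],[0,0,0],0]])

```text
time: 7.9
tool_pos: [0.4521, 0.0189, 0.027]
ee_rot: [3.141, 0.0, -0.0]
wrist_force: [-4.0, -0.4, 6.2]
width: 0.0232
```

Request:
apply_moves(moves=[[[0,0,0],[0,0,0],0],[[0,0,0],[0,0,0],0],[[0,0,0],[0,0,0],0],[[0,0,0],[0,0,0],0],[[0,0,0],[0,0,0],0],[[0,0,0],[0,0,0],0],[[0,0,0],[0,0,0],0],[[0,0,0],[0,0,0],0],[[0,0,0],[0,0,0],0],[[0,0,0],[0,0,0],0]])

```text
time: 8.73
tool_pos: [0.4521, 0.0189, 0.027]
ee_rot: [3.142, 0.0, -0.0]
wrist_force: [-4.0, -0.0, 6.5]
width: 0.0233
```

Contact at 6 N, so w1 is on the floor. Opening and retreating upward.

Request:
apply_moves(moves=[[[0,0,-0.05],[0,0,0],0.24],[[0,0,-0.05],[0,0,0],0.28],[[0,0,-0.05],[0,0,0],0.32],[[0,0,-0.05],[0,0,0],0.38],[[0,0,-0.05],[0,0,0],0.44],[[0,0,-0.05],[0,0,0],0.5],[[0,0,-0.05],[0,0,0],0.5],[[0,0,-0.5],[0,0,0],0.5],[[0,0,-1.5],[0,0,0],0.5],[[0,0,-3],[0,0,0],0.5]])

```text
time: 9.57
tool_pos: [0.4513, 0.019, 0.0557]
ee_rot: [-3.141, 0.003, -0.0]
wrist_force: [-0.6, 0.1, 1.0]
width: 0.0472
```

Request:
apply_moves(moves=[[[0,0,-2],[0,0,0],0.7],[[0,0,-4],[0,0,0],0.7],[[0,0,-6],[0,0,0],0.7],[[0,0,-8],[0,0,0],0.7],[[0,0,-10],[0,0,0],0.7],[[2,2,-11.2],[0,0,0],0.7],[[4.5,4.4,-11.2],[0,0,0],0.7],[[7,6.9,-11.2],[0,0,0],0.7],[[9.5,9.3,-11.2],[0,0,0],0.7],[[12,11.8,-11.2],[0,0,0],0.7]])

```text
time: 10.4
tool_pos: [0.5735, -0.1003, 0.1694]
ee_rot: [3.141, -0.002, 0.0]
wrist_force: [0.6, 0.4, -0.4]
width: 0.0654
```

Run:
```python
from h import *
o=robot.get_obs();print({k:np.round(o[k],4) for k in('time','tool_pos','ee_rot','wrist_force','width')})
s=optics.snapshot('scene');t=optics.snapshot('top')
cv2.imwrite('pics/e.png',np.hstack([crop('scene',s,(371,240),30,6,None),crop('top',t,(348,250),30,6,None)]))
```

```text
{'time': np.float64(10.4), 'tool_pos': array([ 0.5735, -0.1003,  0.1694]), 'ee_rot': array([ 3.1412e+00, -1.8000e-03,  0.0000e+00]), 'wrist_force': array([ 0.5917,  0.4287, -0.4095]), 'width': np.float64(0.0654)}
```

View pics/e.png

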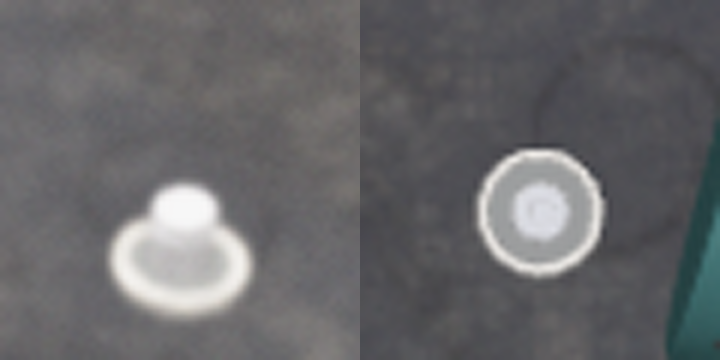

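W1 stands centred in saucer 1: top view crop (540,211) against the saucer centre at (541,212). Next is w2.

Request:
apply_moves(moves=[[[1.5,1.5,0],[0,0,0],0.65],[[3,3,0],[0,0,0],0.65],[[4.3,4.3,0],[0,0,0],0.65],[[4.85,4.8,0.5],[0,0,0],0.65],[[4.85,4.8,1.5],[0,0,0],0.65],[[4.85,4.8,2.5],[0,0,0],0.65],[[4.85,4.8,3.5],[0,0,0],0.65],[[4.85,4.8,4.5],[0,0,0],0.65],[[4.85,4.8,5],[0,0,0],0.65],[[4.85,4.8,5],[0,0,0],0.65]])

```text
time: 11.33
tool_pos: [0.6192, -0.1462, 0.1155]
ee_rot: [-3.14, 0.004, 0.0]
wrist_force: [0.2, -0.6, 0.6]
width: 0.0611
```

Run:
```python
from h import *
o=robot.get_obs();print({k:np.round(o[k],4) for k in('time','tool_pos','ee_rot','wrist_force','width')})
s=optics.snapshot('scene')
cv2.imwrite('pics/f.png',crop('scene',s,(361,180),35,8,None))
```

```text
{'time': np.float64(11.3333), 'tool_pos': array([ 0.6192, -0.1462,  0.1155]), 'ee_rot': array([-3.1403e+00,  4.1000e-03,  4.0000e-04]), 'wrist_force': array([ 0.1778, -0.5728,  0.5523]), 'width': np.float64(0.0611)}
```

View pics/f.png

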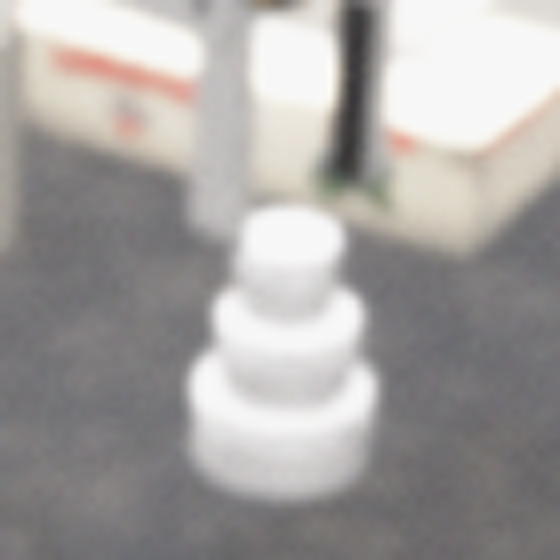

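Jaws straddle w2. Descend 3.65 cm and close.

Request:
apply_moves(moves=[[[0,0,0.9],[0,0,0],0.65],[[0,0,1.8],[0,0,0],0.65],[[0,0,2.7],[0,0,0],0.6],[[0,0,3.3],[0,0,0],0.55],[[0,0,3.65],[0,0,0],0.52],[[0,0,3.65],[0,0,0],0.48],[[0,0,3.65],[0,0,0],0.44],[[0,0,3.65],[0,0,0],0.41],[[0,0,3.65],[0,0,0],0.38],[[0,0,3.65],[0,0,0],0.34]])

```text
time: 12.22
tool_pos: [0.6211, -0.1474, 0.0822]
ee_rot: [3.141, -0.001, -0.0]
wrist_force: [1.2, 0.3, -0.6]
width: 0.0356
```

Request:
apply_moves(moves=[[[0,0,0],[0,0,0],0.2],[[0,0,0],[0,0,0],0.1],[[0,0,0],[0,0,0],0],[[0,0,0],[0,0,0],0],[[0,0,0],[0,0,0],0],[[0,0,-0.5],[0,0,0],0],[[0,0,-1.5],[0,0,0],0],[[0,0,-3],[0,0,0],0],[[0,0,-4.5],[0,0,0],0],[[0,0,-5],[0,0,0],0]])

```text
time: 13.05
tool_pos: [0.6219, -0.1473, 0.1346]
ee_rot: [3.14, -0.004, -0.0]
wrist_force: [0.6, -0.9, -0.6]
width: 0.0355
```

Run:
```python
from h import *
o=robot.get_obs();print({k:np.round(o[k],4) for k in('time','tool_pos','ee_rot','wrist_force','width')})
s=optics.snapshot('scene')
cv2.imwrite('pics/g.png',crop('scene',s,(361,170),40,8,None))
```

```text
{'time': np.float64(13.05), 'tool_pos': array([ 0.6219, -0.1473,  0.1346]), 'ee_rot': array([ 3.1405, -0.0039, -0.    ]), 'wrist_force': array([ 0.6296, -0.9079, -0.5761]), 'width': np.float64(0.0355)}
```

View pics/g.png

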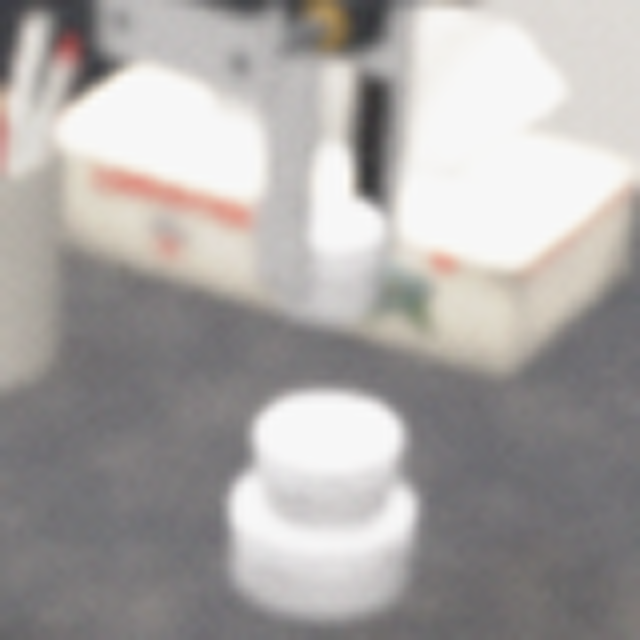

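W2 is held and w3 and w4 are in place. To saucer 2, 29.4 cm along +y.

Request:
apply_moves(moves=[[[0,-1,0],[0,0,0],0],[[0,-3,0],[0,0,0],0],[[0,-6,0],[0,0,0],0],[[0,-9.5,0],[0,0,0],0],[[0,-13,0],[0,0,0],0],[[0,-16.5,0],[0,0,0],0],[[0,-20,0],[0,0,0],0],[[0,-23.5,0],[0,0,0],0],[[0,-26.5,0],[0,0,0],0],[[0,-28.5,0],[0,0,0],0]])

```text
time: 13.93
tool_pos: [0.6191, 0.1419, 0.1298]
ee_rot: [-3.14, 0.003, 0.003]
wrist_force: [-0.5, -0.3, 0.1]
width: 0.0354
```

Request:
apply_moves(moves=[[[0,-0.9,0],[0,0,0],0],[[0,-0.9,1],[0,0,0],0],[[0,-0.9,3],[0,0,0],0],[[0,-0.9,5],[0,0,0],0],[[0,-0.9,7],[0,0,0],0],[[0,-0.9,8],[0,0,0],0],[[0,-0.9,8.6],[0,0,0],0],[[0,-0.9,9],[0,0,0],0],[[0,-0.9,9],[0,0,0],0],[[0,-0.9,9],[0,0,0],0]])

```text
time: 14.77
tool_pos: [0.6215, 0.1466, 0.0424]
ee_rot: [-3.142, -0.002, -0.001]
wrist_force: [-0.1, -0.9, 0.2]
width: 0.0355
```

Run:
```python
from h import *
o=robot.get_obs();print({k:np.round(o[k],4) for k in('time','tool_pos','ee_rot','wrist_force','width')})
s=optics.snapshot('scene');t=optics.snapshot('top')
cv2.imwrite('pics/i.png',np.hstack([crop('scene',s,(284,240),35,6,None),crop('top',t,(305,180),70,3,None)]))
```

```text
{'time': np.float64(14.7667), 'tool_pos': array([0.6215, 0.1466, 0.0424]), 'ee_rot': array([-3.1415e+00, -1.6000e-03, -7.0000e-04]), 'wrist_force': array([-0.0775, -0.8644,  0.237 ]), 'width': np.float64(0.0355)}
```

View pics/i.png

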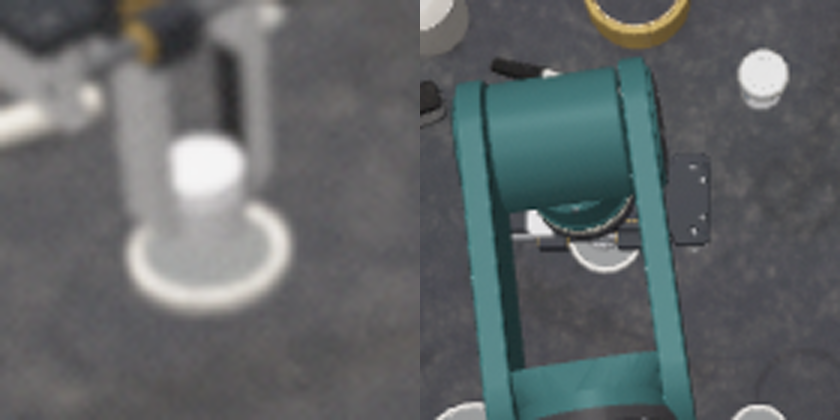

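Aligned over saucer 2 and clear of the jar and the pen. Lowering 1.5 cm.

Request:
apply_moves(moves=[[[0,0,0.4],[0,0,0],0],[[0,0,0.8],[0,0,0],0],[[0,0,1.0],[0,0,0],0],[[0,0,1.2],[0,0,0],0],[[0,0,1.3],[0,0,0],0],[[0,0,1.4],[0,0,0],0],[[0,0,1.45],[0,0,0],0],[[0,0,1.5],[0,0,0],0],[[0,0,1.5],[0,0,0],0],[[0,0,1.5],[0,0,0],0]])

```text
time: 15.7
tool_pos: [0.621, 0.1469, 0.0271]
ee_rot: [-3.142, -0.001, -0.0]
wrist_force: [-1.7, 0.7, 2.8]
width: 0.0357
```

Request:
apply_moves(moves=[[[0,0,0],[0,0,0],0.37],[[0,0,0],[0,0,0],0.4],[[0,0,0],[0,0,0],0.44],[[0,0,0],[0,0,0],0.5],[[0,0,0],[0,0,0],0.55],[[0,0,0],[0,0,0],0.6],[[0,0,0],[0,0,0],0.6],[[0,0,-0.5],[0,0,0],0.6],[[0,0,-1.5],[0,0,0],0.6],[[0,0,-3],[0,0,0],0.6]])

```text
time: 16.53
tool_pos: [0.6198, 0.1467, 0.0558]
ee_rot: [3.141, 0.003, -0.0]
wrist_force: [-0.0, -0.2, -0.1]
width: 0.0565
```

Request:
apply_moves(moves=[[[0,0,-2],[0,0,0],0.7],[[0,0,-4],[0,0,0],0.7],[[0,0,-6],[0,0,0],0.8],[[0,1.5,-8],[0,0,0],0.8],[[0,4,-9],[0,0,0],0.8],[[0,7,-9],[0,0,0],0.8],[[0,10,-9],[0,0,0],0.8],[[0,13,-9],[0,0,0],0.8],[[0,16,-9],[0,0,0],0.8],[[0,19.5,-9],[0,0,0],0.8]])

```text
time: 17.37
tool_pos: [0.621, -0.0488, 0.148]
ee_rot: [-3.142, -0.002, 0.001]
wrist_force: [0.4, 0.8, -0.6]
width: 0.0752
```

Run:
```python
from h import *
o=robot.get_obs();print({k:np.round(o[k],4) for k in('time','tool_pos','ee_rot','wrist_force','width')})
s=optics.snapshot('scene');t=optics.snapshot('top')
cv2.imwrite('pics/j.png',np.hstack([crop('scene',s,(284,240),35,6,None),crop('top',t,(297,188),35,6,None)]))
cv2.imwrite('pics/j2.png',s[...,::-1])
```

```text
{'time': np.float64(17.3667), 'tool_pos': array([ 0.621 , -0.0488,  0.148 ]), 'ee_rot': array([-3.1415e+00, -2.1000e-03,  1.1000e-03]), 'wrist_force': array([ 0.3561,  0.8242, -0.634 ]), 'width': np.float64(0.0752)}
```

View pics/j.png

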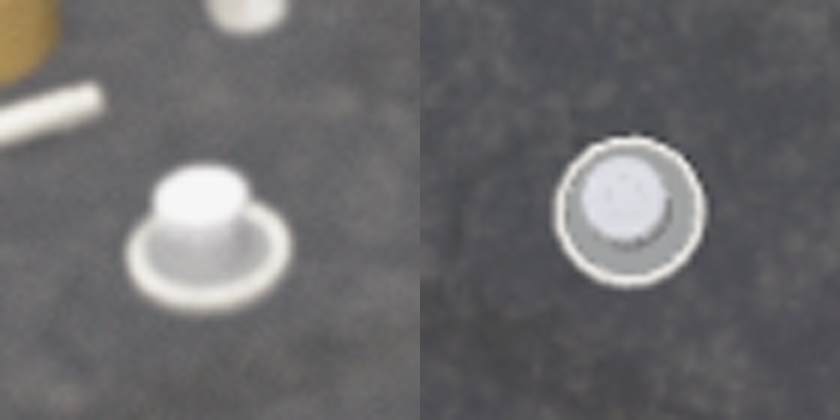

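View pics/j2.png

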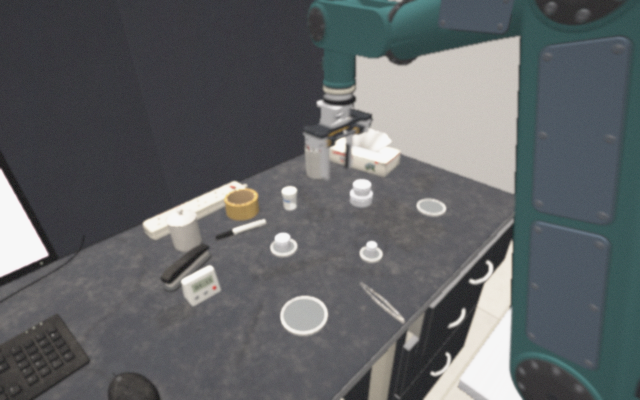

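W2 is upright in saucer 2. Its top is at crop (624,198), which matches a centred weight once its height is allowed for. Now w3.

Request:
apply_moves(moves=[[[0,2.5,0],[0,0,0],0.8],[[0,5,0],[0,0,0],0.8],[[-0.1,7.5,0],[0,0,0],0.8],[[-0.15,9.2,0],[0,0,0],0.8],[[-0.15,9.9,0],[0,0,0],0.8],[[-0.15,9.9,1.5],[0,0,0],0.8],[[-0.15,9.9,3],[0,0,0],0.8],[[-0.15,9.9,4.5],[0,0,0],0.8],[[-0.15,9.9,5.5],[0,0,0],0.8],[[-0.15,9.9,5.5],[0,0,0],0.8]])

```text
time: 18.3
tool_pos: [0.6179, -0.1456, 0.0888]
ee_rot: [-3.14, 0.005, 0.001]
wrist_force: [0.1, 0.5, -0.6]
width: 0.075
```

Run:
```python
from h import *
o=robot.get_obs();print({k:np.round(o[k],4) for k in('time','tool_pos','ee_rot','wrist_force','width')})
s=optics.snapshot('scene')
cv2.imwrite('pics/k.png',crop('scene',s,(361,180),35,8,None))
```

```text
{'time': np.float64(18.3), 'tool_pos': array([ 0.6179, -0.1456,  0.0888]), 'ee_rot': array([-3.1396e+00,  4.6000e-03,  8.0000e-04]), 'wrist_force': array([ 0.0694,  0.5044, -0.588 ]), 'width': np.float64(0.075)}
```

View pics/k.png

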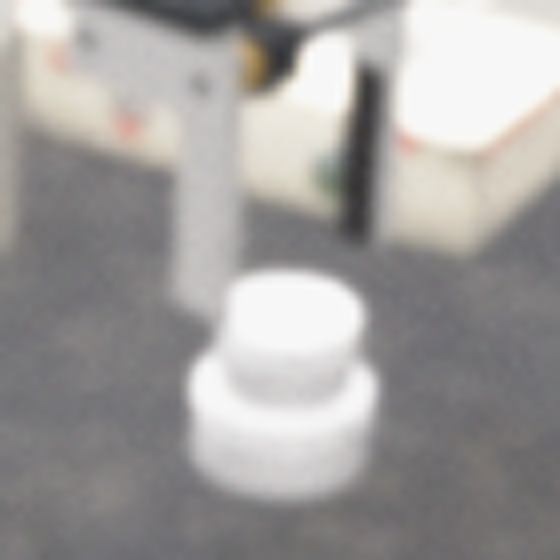

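Centred over w3. Down 4 cm and grip.

Request:
apply_moves(moves=[[[0,0,1],[0,0,0],0.8],[[0,0,2],[0,0,0],0.8],[[0,0,3],[0,0,0],0.75],[[0,0,3.7],[0,0,0],0.7],[[0,0,4],[0,0,0],0.66],[[0,0,4],[0,0,0],0.63],[[0,0,4],[0,0,0],0.6],[[0,0,4],[0,0,0],0.57],[[0,0,4],[0,0,0],0.54],[[0,0,4],[0,0,0],0.5]])

```text
time: 19.18
tool_pos: [0.6197, -0.1476, 0.0522]
ee_rot: [3.141, -0.001, -0.0]
wrist_force: [0.1, -1.5, 0.7]
width: 0.0496
```

Request:
apply_moves(moves=[[[0,0,0],[0,0,0],0.3],[[0,0,0],[0,0,0],0.1],[[0,0,0],[0,0,0],0],[[0,0,0],[0,0,0],0],[[0,0,0],[0,0,0],0],[[0,0,-0.5],[0,0,0],0],[[0,0,-1.5],[0,0,0],0],[[0,0,-3],[0,0,0],0],[[0,0,-4.5],[0,0,0],0],[[0,0,-5],[0,0,0],0]])

```text
time: 20.02
tool_pos: [0.6203, -0.147, 0.1043]
ee_rot: [3.141, -0.003, 0.0]
wrist_force: [0.8, 0.0, -1.1]
width: 0.0494
```

Run:
```python
from h import *
o=robot.get_obs();print({k:np.round(o[k],4) for k in('time','tool_pos','ee_rot','wrist_force','width')})
s=optics.snapshot('scene')
cv2.imwrite('pics/l.png',crop('scene',s,(361,180),40,8,None))
```

```text
{'time': np.float64(20.0167), 'tool_pos': array([ 0.6203, -0.147 ,  0.1043]), 'ee_rot': array([ 3.141e+00, -3.400e-03,  1.000e-04]), 'wrist_force': array([ 0.8443,  0.0218, -1.0575]), 'width': np.float64(0.0494)}
```

View pics/l.png

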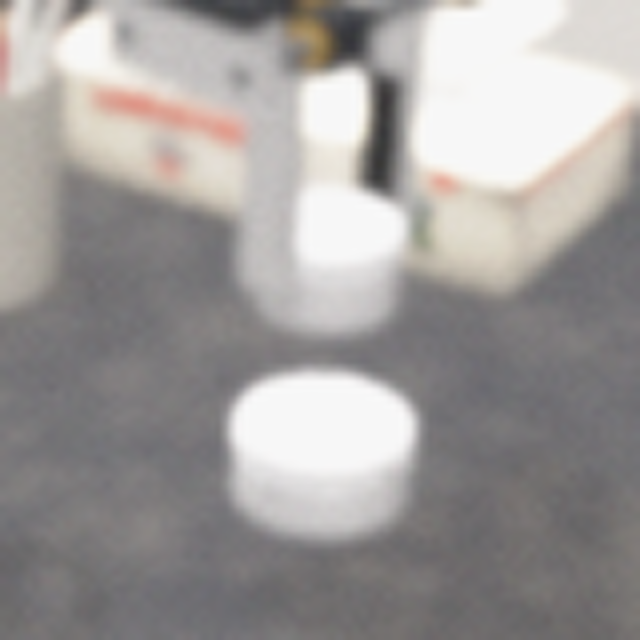

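W3 is held. To saucer 3 at (0.4546,-0.2568).

Request:
apply_moves(moves=[[[-1,0.7,0],[0,0,0],0],[[-3,2,0],[0,0,0],0],[[-5.5,3.7,0],[0,0,0],0],[[-8,5.3,0],[0,0,0],0],[[-10.5,7,0],[0,0,0],0],[[-13,8.7,0],[0,0,0],0],[[-15,10,0],[0,0,0],0],[[-16.1,10.8,0],[0,0,0],0],[[-16.45,11,0],[0,0,0],0],[[-16.45,11,0],[0,0,0],0]])

```text
time: 20.9
tool_pos: [0.4538, -0.2573, 0.1009]
ee_rot: [-3.141, 0.001, -0.002]
wrist_force: [0.6, 0.7, -1.4]
width: 0.0498
```

Request:
apply_moves(moves=[[[0,0,1],[0,0,0],0],[[0,0,2.5],[0,0,0],0],[[0,0,4],[0,0,0],0],[[0,0,5],[0,0,0],0],[[0,0,5.6],[0,0,0],0],[[0,0,6],[0,0,0],0],[[0,0,6],[0,0,0],0],[[0,0,6],[0,0,0],0],[[0,0,6],[0,0,0],0],[[0,0,6],[0,0,0],0]])

```text
time: 21.73
tool_pos: [0.4553, -0.2575, 0.0424]
ee_rot: [3.14, -0.002, -0.0]
wrist_force: [-0.1, -0.8, -1.9]
width: 0.0493
```

Run:
```python
from h import *
o=robot.get_obs();print({k:np.round(o[k],4) for k in('time','tool_pos','ee_rot','wrist_force','width')})
s=optics.snapshot('scene');t=optics.snapshot('top')
cv2.imwrite('pics/m.png',np.hstack([crop('scene',s,(431,205),35,6,None),crop('top',t,(459,254),35,6,None)]))
```

```text
{'time': np.float64(21.7333), 'tool_pos': array([ 0.4553, -0.2575,  0.0424]), 'ee_rot': array([ 3.1404e+00, -1.6000e-03, -2.0000e-04]), 'wrist_force': array([-0.0789, -0.8203, -1.9224]), 'width': np.float64(0.0493)}
```

View pics/m.png

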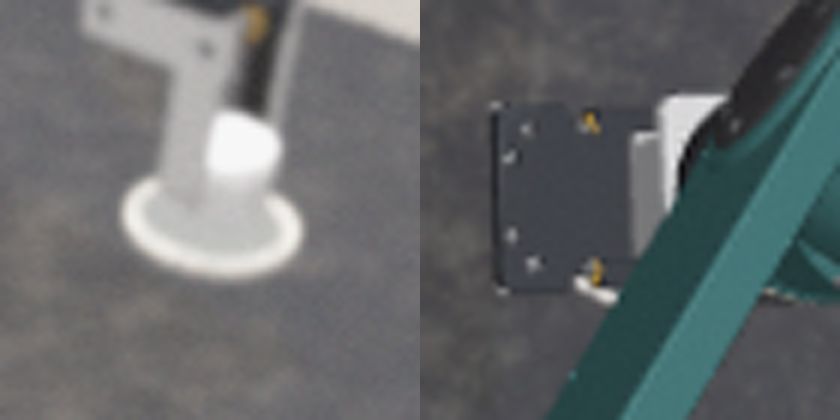

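Over saucer 3. Lowering.

Request:
apply_moves(moves=[[[0,0,0.4],[0,0,0],0],[[0,0,0.8],[0,0,0],0],[[0,0,1.0],[0,0,0],0],[[0,0,1.2],[0,0,0],0],[[0,0,1.3],[0,0,0],0],[[0,0,1.4],[0,0,0],0],[[0,0,1.45],[0,0,0],0],[[0,0,1.5],[0,0,0],0],[[0,0,1.5],[0,0,0],0],[[0,0,1.5],[0,0,0],0]])

```text
time: 22.67
tool_pos: [0.4549, -0.2572, 0.0271]
ee_rot: [3.141, -0.0, -0.0]
wrist_force: [-2.5, 1.2, 3.1]
width: 0.0498
```

Request:
apply_moves(moves=[[[0,0,0],[0,0,0],0.53],[[0,0,0],[0,0,0],0.56],[[0,0,0],[0,0,0],0.6],[[0,0,0],[0,0,0],0.65],[[0,0,0],[0,0,0],0.7],[[0,0,0],[0,0,0],0.75],[[0,0,0],[0,0,0],0.75],[[0,0,-0.5],[0,0,0],0.75],[[0,0,-1.5],[0,0,0],0.75],[[0,0,-3],[0,0,0],0.75]])

```text
time: 23.5
tool_pos: [0.4539, -0.2566, 0.0561]
ee_rot: [-3.14, 0.002, -0.0]
wrist_force: [0.6, 0.3, 0.5]
width: 0.0704
```

Request:
apply_moves(moves=[[[0,0,-2],[0,0,0],0.95],[[0,0,-4],[0,0,0],0.95],[[1,-0.7,-6],[0,0,0],0.95],[[3,-2,-6],[0,0,0],0.95],[[5.5,-3.6,-6],[0,0,0],0.95],[[8,-5.3,-6],[0,0,0],0.95],[[10.5,-7,-6],[0,0,0],0.95],[[13,-8.6,-6],[0,0,0],0.95],[[15,-9.9,-6],[0,0,0],0.95],[[16.7,-10.9,-6],[0,0,0],0.95]])

```text
time: 24.33
tool_pos: [0.6235, -0.1467, 0.1176]
ee_rot: [3.141, -0.002, 0.001]
wrist_force: [0.7, -1.6, -0.4]
width: 0.0892
```

Run:
```python
from h import *
o=robot.get_obs();print({k:np.round(o[k],4) for k in('time','tool_pos','ee_rot','wrist_force','width')})
s=optics.snapshot('scene');t=optics.snapshot('top')
cv2.imwrite('pics/n.png',np.vstack([np.hstack([crop('scene',s,(431,205),35,5,None),crop('top',t,(459,254),35,5,None)]),np.hstack([crop('scene',s,(361,185),35,5,None),crop('top',t,(415,187),35,5,None)])])[:,:])
I=cv2.imread('pics/n.png');cv2.imwrite('pics/n.png',cv2.resize(I,(600,600)))
```

```text
{'time': np.float64(24.3333), 'tool_pos': array([ 0.6235, -0.1467,  0.1176]), 'ee_rot': array([ 3.1414e+00, -1.6000e-03,  1.1000e-03]), 'wrist_force': array([ 0.6745, -1.6416, -0.3783]), 'width': np.float64(0.0892)}
```

View pics/n.png

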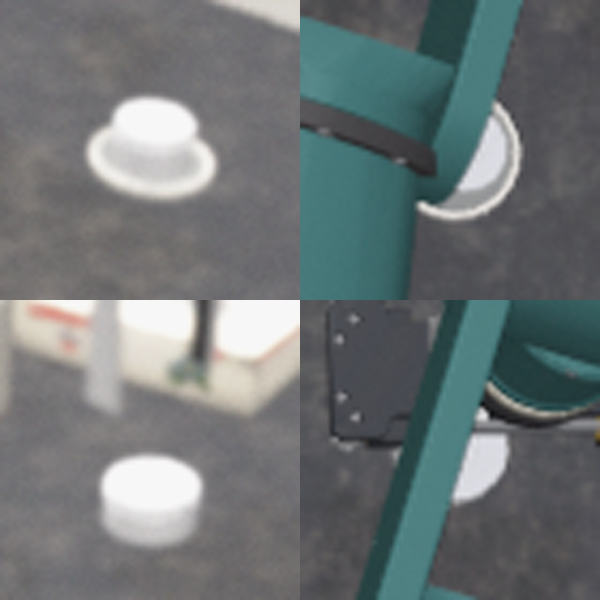

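W3 stands in saucer 3 and w4 is alone between the jaws. Descending in two parts.

Request:
apply_moves(moves=[[[0,0,1.5],[0,0,0],0.95],[[0,0,3],[0,0,0],0.95],[[0,0,4.5],[0,0,0],0.95],[[0,0,6],[0,0,0],0.95],[[0,0,7.2],[0,0,0],0.95],[[0,0,8.2],[0,0,0],0.95],[[0,0,9],[0,0,0],0.95],[[0,0,9.5],[0,0,0],0.9],[[0,0,9.5],[0,0,0],0.85],[[0,0,9.5],[0,0,0],0.8]])

```text
time: 25.27
tool_pos: [0.6219, -0.1483, 0.0217]
ee_rot: [3.141, -0.0, -0.0]
wrist_force: [0.3, 0.8, -0.7]
width: 0.0766
```

Request:
apply_moves(moves=[[[0,0,0],[0,0,0],0.75],[[0,0,0],[0,0,0],0.7],[[0,0,0],[0,0,0],0.65],[[0,0,0],[0,0,0],0.4],[[0,0,0],[0,0,0],0.2],[[0,0,0],[0,0,0],0],[[0,0,0],[0,0,0],0],[[0,0,-0.5],[0,0,0],0],[[0,0,-1.5],[0,0,0],0],[[0,0,-3],[0,0,0],0]])

```text
time: 26.1
tool_pos: [0.6195, -0.147, 0.0489]
ee_rot: [-3.139, 0.006, -0.0]
wrist_force: [0.2, 0.2, -3.1]
width: 0.0634
```

Request:
apply_moves(moves=[[[0,0,-1.5],[0,0,0],0],[[0,0,-3],[0,0,0],0],[[0,0,-4.5],[0,0,0],0],[[0,0,-6],[0,0,0],0],[[0,0,-7],[0,0,0],0],[[0,0,-7],[0,0,0],0],[[0,0,-7],[0,0,0],0],[[0,0,-7],[0,0,0],0],[[0,0,-7],[0,0,0],0],[[0,0,-7],[0,0,0],0]])

```text
time: 26.93
tool_pos: [0.621, -0.1479, 0.1199]
ee_rot: [-3.141, 0.003, -0.0]
wrist_force: [0.4, -1.0, -3.2]
width: 0.0635
```

Run:
```python
from h import *
o=robot.get_obs();print({k:np.round(o[k],4) for k in('time','tool_pos','ee_rot','wrist_force','width')})
s=optics.snapshot('scene')
cv2.imwrite('pics/o.png',crop('scene',s,(361,170),45,6,None))
```

```text
{'time': np.float64(26.9333), 'tool_pos': array([ 0.621 , -0.1479,  0.1199]), 'ee_rot': array([-3.1408e+00,  2.6000e-03, -2.0000e-04]), 'wrist_force': array([ 0.3782, -0.9803, -3.1718]), 'width': np.float64(0.0635)}
```

View pics/o.png

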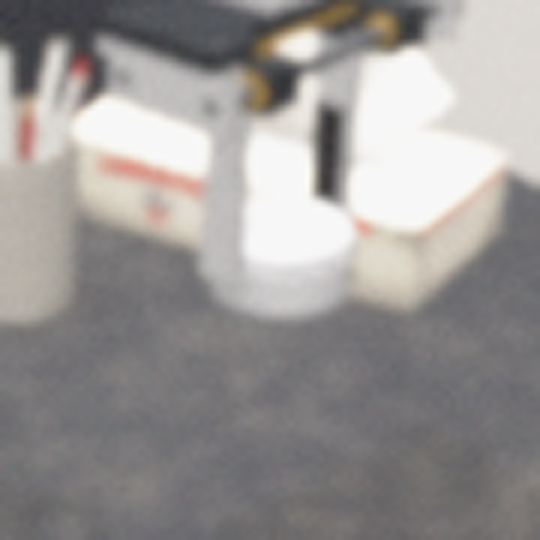

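W4 is held level. Carrying it to saucer 4 at (0.4337,0.2543).

Request:
apply_moves(moves=[[[-0.5,-1,0],[0,0,0],0],[[-1.4,-3,0],[0,0,0],0],[[-2.6,-5.5,0],[0,0,0],0],[[-3.7,-8,0],[0,0,0],0],[[-4.9,-10.5,0],[0,0,0],0],[[-6.1,-13,0],[0,0,0],0],[[-7.2,-15.5,0],[0,0,0],0],[[-8.4,-18,0],[0,0,0],0],[[-9.6,-20.5,0],[0,0,0],0],[[-10.8,-23,0],[0,0,0],0]])

```text
time: 27.82
tool_pos: [0.5123, 0.0836, 0.1214]
ee_rot: [-3.141, 0.0, 0.0]
wrist_force: [0.1, 0.0, -3.3]
width: 0.0639
```

Request:
apply_moves(moves=[[[-1.2,-2.5,0],[0,0,0],0],[[-2.3,-5,0],[0,0,0],0],[[-3.5,-7.5,0],[0,0,0],0],[[-4.7,-10,0],[0,0,0],0],[[-5.8,-12.5,0],[0,0,0],0],[[-6.8,-14.7,0],[0,0,0],0],[[-7.6,-16.4,0],[0,0,0],0],[[-8,-17.2,0],[0,0,0],0],[[-8,-17.2,0],[0,0,0],0],[[-8,-17.2,0],[0,0,0],0]])

```text
time: 28.65
tool_pos: [0.4336, 0.2537, 0.1214]
ee_rot: [3.141, -0.0, 0.001]
wrist_force: [0.1, -0.8, -3.0]
width: 0.0633
```

Request:
apply_moves(moves=[[[0,0,1],[0,0,0],0],[[0,0,2.5],[0,0,0],0],[[0,0,4],[0,0,0],0],[[0,0,5.5],[0,0,0],0],[[0,0,6.5],[0,0,0],0],[[0,0,7.3],[0,0,0],0],[[0,0,8],[0,0,0],0],[[0,0,8],[0,0,0],0],[[0,0,8],[0,0,0],0],[[0,0,8],[0,0,0],0]])

```text
time: 29.48
tool_pos: [0.4345, 0.2541, 0.0422]
ee_rot: [-3.141, -0.002, -0.0]
wrist_force: [0.6, 0.7, -2.9]
width: 0.0637
```

Run:
```python
from h import *
o=robot.get_obs();print({k:np.round(o[k],4) for k in('time','tool_pos','ee_rot','wrist_force','width')})
s=optics.snapshot('scene')
cv2.imwrite('pics/p.png',crop('scene',s,(304,305),50,6,None))
```

```text
{'time': np.float64(29.4833), 'tool_pos': array([0.4345, 0.2541, 0.0422]), 'ee_rot': array([-3.141e+00, -1.500e-03, -3.000e-04]), 'wrist_force': array([ 0.5811,  0.6513, -2.8543]), 'width': np.float64(0.0637)}
```

View pics/p.png

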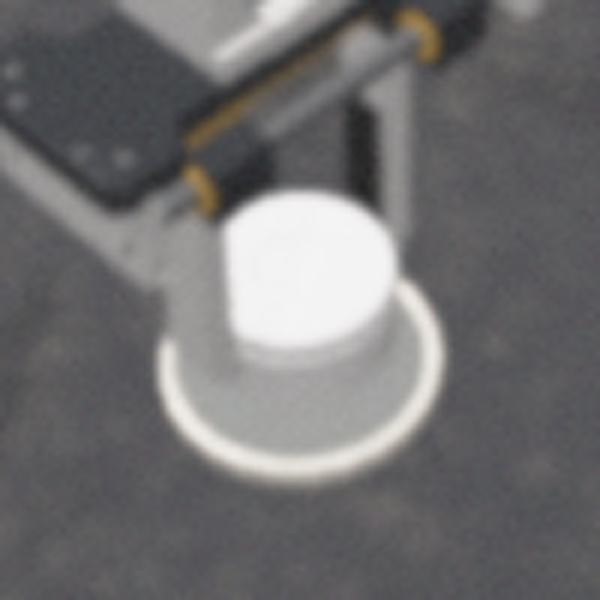

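Request:
apply_moves(moves=[[[0,0,0.4],[0,0,0],0],[[0,0,0.8],[0,0,0],0],[[0,0,1.0],[0,0,0],0],[[0,0,1.2],[0,0,0],0],[[0,0,1.3],[0,0,0],0],[[0,0,1.4],[0,0,0],0],[[0,0,1.45],[0,0,0],0],[[0,0,1.5],[0,0,0],0],[[0,0,1.5],[0,0,0],0],[[0,0,1.5],[0,0,0],0]])

```text
time: 30.37
tool_pos: [0.4339, 0.2539, 0.0275]
ee_rot: [3.142, -0.0, -0.0]
wrist_force: [-3.1, -1.1, 5.9]
width: 0.0635
```

Contact confirmed. Opening and withdrawing.

Request:
apply_moves(moves=[[[0,0,0],[0,0,0],0.68],[[0,0,0],[0,0,0],0.71],[[0,0,0],[0,0,0],0.75],[[0,0,0],[0,0,0],0.8],[[0,0,0],[0,0,0],0.85],[[0,0,0],[0,0,0],0.9],[[0,0,0],[0,0,0],0.9],[[0,0,-0.5],[0,0,0],0.9],[[0,0,-1.5],[0,0,0],0.9],[[0,0,-3],[0,0,0],0.9]])

```text
time: 31.2
tool_pos: [0.4329, 0.2535, 0.0561]
ee_rot: [3.14, 0.002, -0.0]
wrist_force: [-0.6, -0.2, -0.1]
width: 0.0847
```

Request:
apply_moves(moves=[[[0,0,-2],[0,0,0],0.9],[[0,0,-4],[0,0,0],0.9],[[0,0,-6],[0,0,0],0.9],[[0,0,-9],[0,0,0],0.9],[[0,0,-12],[0,0,0],0.9],[[0,2,-14],[0,0,0],0.9],[[0,5,-14],[0,0,0],0.9],[[0,8,-14],[0,0,0],0.9],[[0,11,-14],[0,0,0],0.9],[[0,13,-14],[0,0,0],0.9]])

```text
time: 32.03
tool_pos: [0.4338, 0.1219, 0.198]
ee_rot: [3.141, -0.002, -0.001]
wrist_force: [-0.7, -1.3, 0.2]
width: 0.0851
```

Run:
```python
from h import *
o=robot.get_obs();print({k:np.round(o[k],4) for k in('time','tool_pos','ee_rot','wrist_force','width')})
s=optics.snapshot('scene');t=optics.snapshot('top')
cv2.imwrite('pics/q.png',s[...,::-1]);cv2.imwrite('pics/q2.png',t[...,::-1])
```

```text
{'time': np.float64(32.0333), 'tool_pos': array([0.4338, 0.1219, 0.198 ]), 'ee_rot': array([ 3.1409e+00, -2.4000e-03, -1.2000e-03]), 'wrist_force': array([-0.6596, -1.2548,  0.181 ]), 'width': np.float64(0.0851)}
```

View pics/q.png

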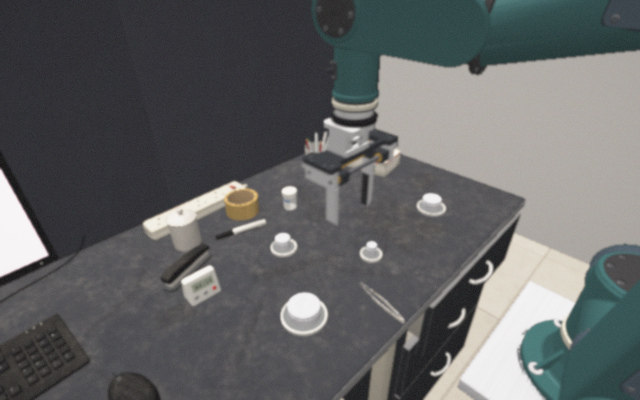

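View pics/q2.png

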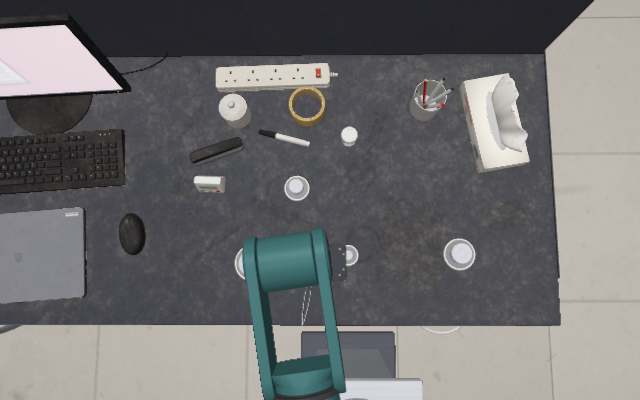

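All four are upright in their saucers. In the top view the jar (349,135) and timer (209,184) haven't moved. I'll clear the arm from the view of w4 and make one closer check.

Request:
apply_moves(moves=[[[2,2,0],[0,0,0],0.9],[[4,4,0],[0,0,0],0.9],[[6,6,0],[0,0,0],0.9],[[8,8,0],[0,0,0],0.9],[[9,10,0],[0,0,0],0.9],[[9,12,0],[0,0,0],0.9],[[9,13,0],[0,0,0],0.9],[[9,13,0],[0,0,0],0.9],[[9,13,0],[0,0,0],0.9],[[9,13,0],[0,0,0],0.9]])

```text
time: 32.97
tool_pos: [0.5237, -0.0048, 0.1968]
ee_rot: [-3.141, -0.001, 0.001]
wrist_force: [0.2, -0.3, -0.1]
width: 0.0846
```

Run:
```python
from h import *
s=optics.snapshot('scene');t=optics.snapshot('top')
W={1:(.452,.0185,.026,.012,(348,255),(371,250)),2:(.6209,.1467,.032,.018,(297,188),(284,243)),3:(.4546,-.2568,.039,.025,(459,254),(431,204)),4:(.4337,.2543,.046,.032,(253,263),(304,310))}
T=[];B=[]
for x,y,R,r,a,b in W.values():
    T.append(crop('top',t,a,30,3,None,[(x,y,.008,R-.004),(x,y,.035,r)]));B.append(crop('scene',s,b,30,3,None))
cv2.imwrite('pics/r.png',np.vstack([np.hstack(T),np.hstack(B)]))
```

```text
(no output)
```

View pics/r.png

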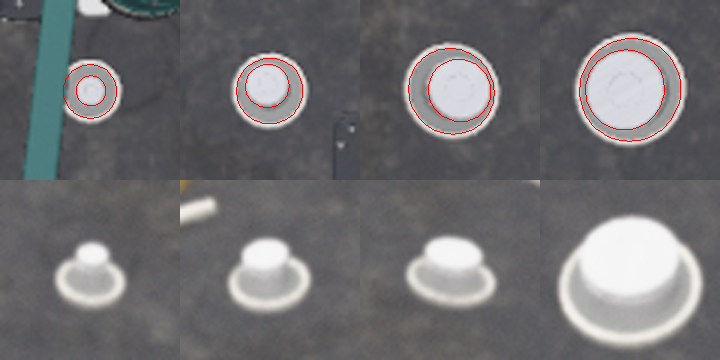

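Each weight matches the circle projected for a centred, upright weight to within about 1–2 mm, well inside its rim. Handing in.

```bash
python3 -c "
from bench import job
print(job.close_job())"
```

```text
the job is handed in; nothing more can be done
None
```

I took the pile apart from the top, weights 1 to 4 in that order, and set each one upright in the saucer of its size. I lowered each until it touched the saucer floor, with 3–6 N at the wrist, then opened the gripper. The job was handed in at about 33 s of the 109 s allowed.

**Last checks:** overlays on the top-camera picture showed every weight upright and centred in its saucer to about 1–2 mm. In the last full views the jar and timer were where they started, and the gripper was empty and clear of everything.

**Disagreement:** the blurred scene camera put the saucers 3–5 mm from where the top camera did. I worked from the top camera, and the finished placements bore it out. No check failed.

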